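Push the garlic through the sprung flap of the scrap box

TASK

The garlic bulb on the chopping board has gone off: get it into the food-scrap box under the board without picking it up. With one finger push the sprung steel flap down and hold it open, and with the other finger push the garlic along the board and over the edge so that it drops into the box, then come away so that the flap springs shut. The lime stays where it lies on the board, and the green cup and the spice jar standing near the box stay where they are.

Things in the scene. Friction and masses are not known exactly. Their poses are not given: they have to be found in the camera images.
- station: Fixed wooden scrap box, 246 mm long (its x), 170 wide (y); its -x half is topped by a chopping board, flat from x = -123 to -13 mm, 115 mm above the worktop; the flap fills the +x half up to x = 107, between cheeks with inner faces at y = +-75. No part is higher than 161 mm. Hollow below, tray floor at 13 mm. Origin: centre of underside. x points from board to flap (the push), z up.
- mouth_edge (a point): Middle of the board's edge (a flush steel nosing), at board height: station frame (-13, 0, 115) mm. Past it lies only the flap.
- hinge_line (a point): Middle of the flap's hinge line: station frame (107, 0, 155) mm, parallel to the station's y. A wall cabinet hangs about 0.55 m above the worktop just beyond the box (farther from the robot): keep hand and wrist low, there is no need to rise far above the board.
- flap: Steel flap, 143 mm wide, 121 long. Origin: middle of its hinge line. Shut, it is a ramp of about 20 degrees, rising from its free edge level with the board's edge up to the hinge. Pushed down it turns about the hinge, the free edge swinging down into the box. A fingertip a few mm above board height, moved along the station's +x, runs onto the ramp and presses it down further and further.
- flap_hinge (a joint): Flap angle in rad: 0 shut, grows as it is pushed down into the box, stop at 1.25. A spring shuts it when it is let go (0.12 N m shut, 0.33 N m wide open); the garlic's weight or push does not open it. At about 0.7 to 0.9 rad the garlic can drop between the board's edge and the flap.
- garlic_centre (a point): Centre of the garlic bulb (pale, ribbed, pointed top), 56 mm in diameter, 56 mm high, 34 g, standing loose on the left or right half of the board, 29 to 43 mm from the middle line; its centre is 28 mm above the board and at least 40 mm before the board's edge. Fits between the open fingers.
- lime_centre (a point): Centre of the lime, 53 x 46 mm and 48 mm high, lying loose on the other half of the board, its centre 24 mm above the board. To be left alone; it can roll.
- cup: Small green and white cup, 64 mm in diameter, 89 mm over its handle, 48 mm high, loose on the worktop to the right of the box. Origin: centre of its underside.
- spice_jar: Small spice jar with a yellow cap, 42 mm in diameter, 96 mm high, loose on the worktop on the far side of the box as seen from the robot. Origin: centre of its underside.

How it is judged:
By the outcome, as a careful person would: the job done as asked, in the order asked, and still so for the second after the job is handed in, with the robot touching nothing.
It also fails if it takes over 40 s, if anything falls off the work surface, if the arm or the gripper's body presses on something with over 40 N, if the wrist force passes 120 N, or if a joint passes its speed limit or range.

ROBOT

A 6-joint arm with a two-finger parallel gripper is mounted at the origin on a cart in front of the work surface, level with it; the furniture and walls round the work are solid. World frame = base frame: x ahead of the robot, y to its left, z up, the work surface at z = 0. Lengths are in mm, angles in degrees, forces in N, time in s.
With the tool pointing down it reaches from about 300 to 850 mm from the base axis. Payload 4.2 kg.
Tool frame: the origin (TCP) lies at the very end of the fingers, on their centre line; the grasp point (between the pads) lies env.pinch_z behind it (env.pinch_z is the distance from the TCP to the grasp point, in mm); z points along the fingers, y is the line along which they close (so a half turn about z gives the same grasp; the last joint's range is limited). The gripper opens to 91 mm and grips with 3 to 60 N. Pads are 32 mm wide; open, the fingers measure 118 mm over their backs; the gripper's body (76 mm by 178 mm) begins 60 mm behind the grasp point.
Start: joints at [-66.406, 18.312, 89.639, -0, 72.044, -1.146], TCP at [240.646, -522.238, 213.976] pointing down, gripper open.
Joint ranges: [-177.97, 177.97], [-48.28, 115.42], [12.27, 149.76], [-77.06, 257.06], [2.81, 150.46], [-146.56, 146.56]. Speed limits (degrees/s): [147.25, 147.25, 180, 180, 180, 180].

INTERFACE

Orientations are given as [roll, pitch, yaw] about the fixed x, y, z axes, in that order (R = Rz(yaw) Ry(pitch) Rx(roll)).
In Python, from workcell import state, vision, job_done, env gives the robot as it stands.
- The arm moves only by the tool servo_tool, never from a script. Its argument "rows" is a list of rows, each a list of 5 numbers: the shift along the tool's x, y, z scaled (see below), then the turn about the tool's z scaled (see below), then the opening, from 0 (shut) to 1 (fully open). A call has 1 to 20 rows; each row is the pose to reach, as a shift and turn from the pose commanded when the call began, along the tool's axes at that moment; what a row does not reach only later rows make up. The controller multiplies each number of a shift by 200 mm and each number of a turn by 90 degrees. A row lasts 1/12 s, in which the tool goes at most 41.7 mm and 7.16 degrees, less where a joint would pass 70% of its speed; a pose out of reach is approached as far as the arm can. A call with a number of a shift or a turn outside -1 to 1 is refused whole. A call with a gripper value outside its range is refused whole. The fingers move at their own pace and stop on an object; "force" is the grip in N (left out, the last holds). Time passes only in rows, so rows that repeat a pose let the fingers close. It gives the time, the measured TCP pose, the force, the opening and the grip force at its end, in the units of the state.
- state(): the state, without advancing time (a new reading comes with each control period).
- vision.grab_frame(name): name is "scene" or "top"; returns the picture (480x640x3 uint8, red, green, blue); there is no depth.
- vision.camera_info(name): a dict with "vertical_fov" (degrees; the focal length in pixels is half the picture's height over the tangent of half this angle, whatever the lens; pixels are square), "cx", "cy" (the principal point, pixels), "distortion" ([k1, k2, p1, p2, k3] as OpenCV has them; the pictures are not rectified), "T" (4x4, takes a point from camera to world coordinates). Camera axes: x right, y up, looking along -z (the intrinsics and any distortion apply to the point x, -y, -z); pixel columns grow to the right and rows downward; lengths in mm; the calibration is good to about 2 mm. A picture is of the moment at which its call begins. camera_info takes no time and is no camera call.
- job_done(): hands the job in; it is judged then, once.
The state is a dict: "time_s": time; "qpos": joint angles; "qvel": joint speeds; "effort": joint torques, N m; "ee_pos": TCP position; "ee_rot": TCP orientation; "force": force on the tool from outside, world axes, zero at the start; "torque": the same for the moment, N m; "gripper_width": finger opening in mm; "gripper_force": force on a finger pad.
Only numpy, scipy, OpenCV 4.12 (cv2) and the standard library are available. Lean on these libraries where they do the work, as an engineer would, in place of code of your own. Each camera call takes 0.05 s, during which the arm holds its last target. There are 200 camera calls.

## Working session

There is one attempt and no reset: what is moved stays moved. The work goes in short steps, Python scripts to look and compute and a tool call to move; the robot and the scene stay as the last step left them, time stands still between calls to the robot, and variables do not carry over. Pictures are saved under pics/ and viewed, at most 10 in all, crops included, and the job is handed in when it is done.

Besides the shell and the picture viewer there is one more tool, called after "Call:" in YAML: its name, and indented under it one key for each argument. servo_tool: Moves the arm, as the interface text tells. Its arguments: {"type":"object","properties":{"rows":{"type":"array"},"force":{"type":"number"}},"required":["rows"]}

```bash
mkdir -p pics; ls; python3 - <<'E'
from workcell import state, vision, env
import cv2
for n in("scene","top"):
    im=vision.grab_frame(n); cv2.imwrite(f"pics/{n}0.png",im[:,:,::-1]); i=vision.camera_info(n); print(n,i)
print(state()); print(env.pinch_z)
E
```

```text
pics
scene {'vertical_fov': 42.51381135295864, 'cx': 312.4504489000774, 'cy': 242.94421473489402, 'distortion': array([0.05840703, 0.        , 0.        , 0.        , 0.        ]), 'T': array([[ 9.97311266e-01,  1.30785884e-02, -7.21054060e-02,
         4.42682694e+02],
       [-7.15339081e-02,  3.87369880e-01, -9.19144970e-01,
        -1.00647088e+03],
       [ 1.59103437e-02,  9.21831615e-01,  3.87263908e-01,
         5.86372584e+02],
       [ 0.00000000e+00,  0.00000000e+00,  0.00000000e+00,
         1.00000000e+00]])}
top {'vertical_fov': 47.338466555707555, 'cx': 316.13559109183757, 'cy': 233.3860993019549, 'distortion': array([-0.02058768,  0.        ,  0.        ,  0.        ,  0.        ]), 'T': array([[ 1.16938182e-01,  9.72424082e-01, -2.01784209e-01,
         3.16620397e+02],
       [-9.93130749e-01,  1.15336062e-01, -1.97207699e-02,
         1.13142060e+02],
       [ 4.09604434e-03,  2.02704213e-01,  9.79231446e-01,
         1.25673803e+03],
       [ 0.00000000e+00,  0.00000000e+00,  0.00000000e+00,
         1.00000000e+00]])}
{'time_s': 0.1, 'qpos': array([-6.64045018e+01,  1.83462538e+01,  8.96988678e+01, -3.28766519e-03,
        7.20412468e+01, -1.14740771e+00]), 'qvel': array([ 0.04060645,  0.04414578, -0.19863826, -0.02666262, -0.03287705,
        0.05382996]), 'effort': array([ 2.21284822e-04, -4.13331842e+01, -2.32510257e+01,  7.28228688e-02,
        4.22100874e-02, -5.91236380e-05]), 'ee_pos': array([ 240.46134196, -521.82783548,  213.22533272]), 'ee_rot': array([-1.79913586e+02,  1.39582483e-03,  2.47439230e+01]), 'force': array([-0.16140217, -0.03684913, -0.33000225]), 'torque': array([-0.0053648 , -0.02354602, -0.09347611]), 'gripper_force': 0.0, 'gripper_width': 91.28220647959334}
18.8
```

View pics/scene0.png

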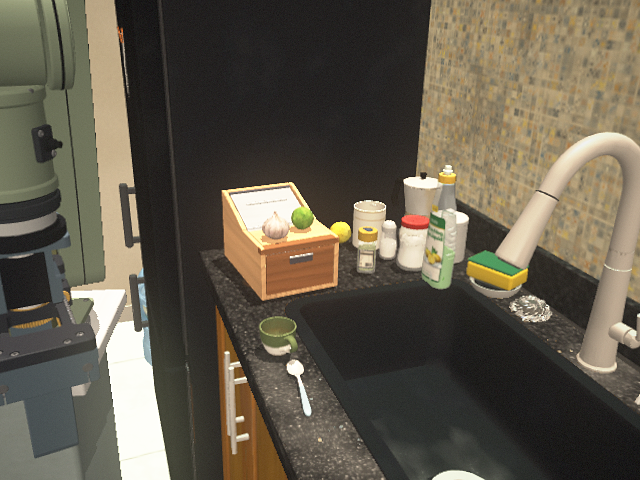

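View pics/top0.png

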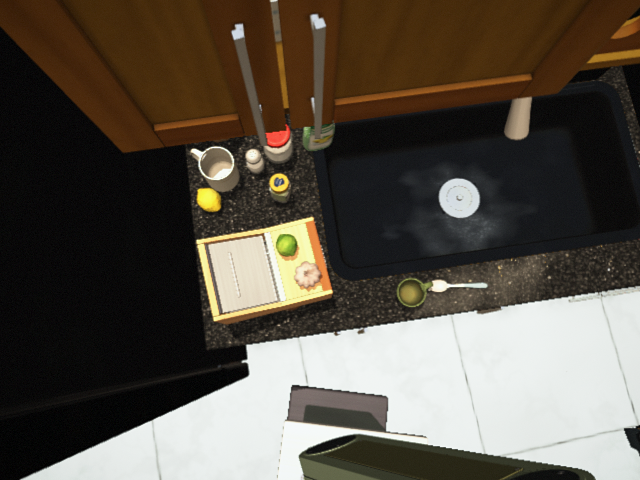

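The station's x runs roughly along world +y. The garlic is on the near-robot side at top px (308,275), the lime at (287,245), the cup at (411,292) and the jar at (279,187). I'll zoom in on the box.

```bash
python3 - <<'E'
import cv2
im=cv2.imread("pics/top0.png")[190:340,180:380]
cv2.imwrite("pics/c1.png",cv2.resize(im,None,fx=4,fy=4,interpolation=cv2.INTER_CUBIC))
im=cv2.imread("pics/scene0.png")[165:315,190:390]
cv2.imwrite("pics/c2.png",cv2.resize(im,None,fx=4,fy=4,interpolation=cv2.INTER_CUBIC))
E
```

```text
(no output)
```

View pics/c1.png

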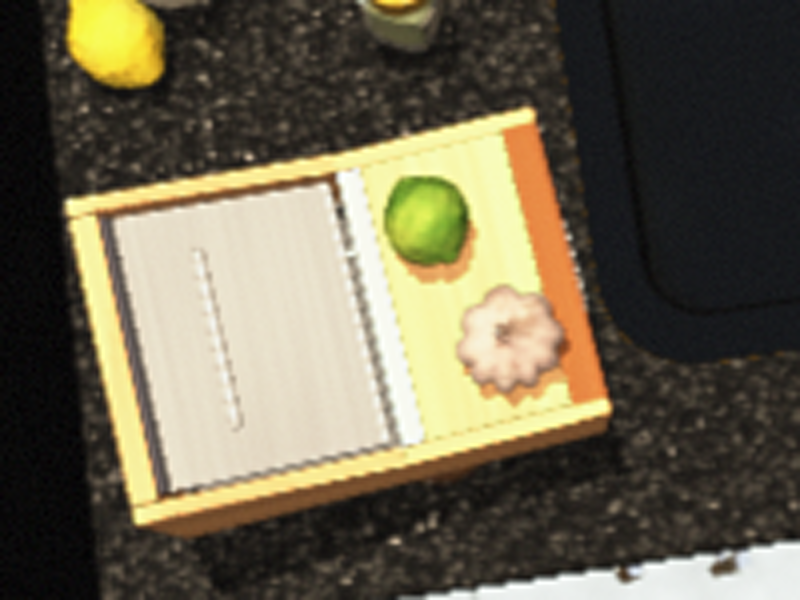

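View pics/c2.png

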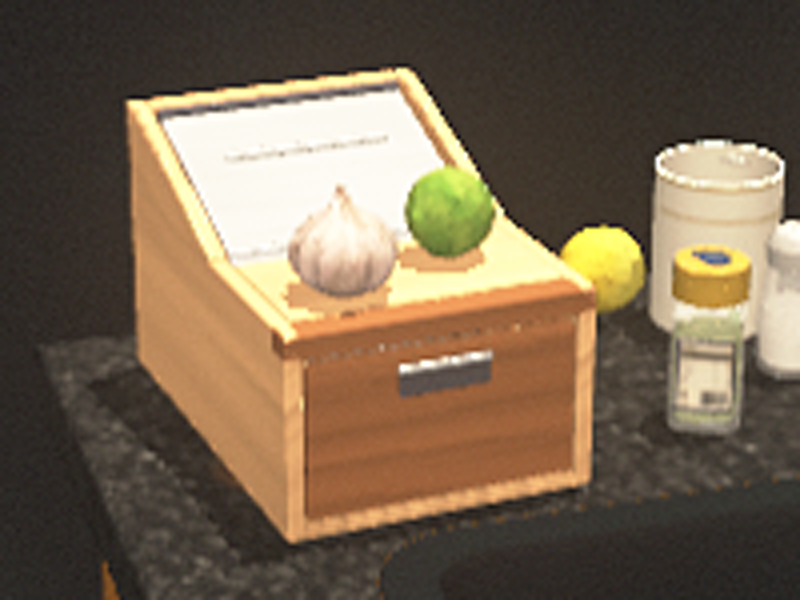

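The crops show the rim corners at z≈161 (top crop (67,203), (137,520)), the board-end corners at (533,108), (610,405), and the mouth edge running from about (337,180) to (398,447). The garlic is at (513,340) and the lime at (427,221).

```bash
cat > h.py <<'E'
import numpy as np, cv2
from workcell import vision
def ray(n,u,v):
    i=vision.camera_info(n); f=240/np.tan(np.radians(i["vertical_fov"]/2))
    K=np.array([[f,0,i["cx"]],[0,f,i["cy"]],[0,0,1]])
    p=cv2.undistortPoints(np.array([[[u,v]]],float),K,i["distortion"])[0,0]
    T=i["T"]; return T[:3,3],T[:3,:3]@np.array([p[0],-p[1],-1])
def plane(n,u,v,z):
    o,d=ray(n,u,v); return o+d*(z-o[2])/d[2]
def tri(a,b):
    (o,d),(p,e)=a,b
    s=np.linalg.lstsq(np.c_[d,-e],p-o,rcond=None)[0]
    x,y=o+d*s[0],p+e*s[1]; return (x+y)/2,np.linalg.norm(x-y)
E
python3 - <<'E'
from h import *
np.set_printoptions(precision=1,suppress=True)
t=lambda u,v:("top",180+u/4-.4,190+v/4-.4)
s=lambda u,v:("scene",190+u/4-.4,165+v/4-.4)
P=[]
L=[(67,203,161,123,-85),(137,520,161,123,85),(533,108,120,-123,-85),(610,405,120,-123,85),(337,180,115,-13,-72),(398,447,115,-13,72)]
for u,v,z,*q in L: P.append(plane(*t(u,v),z)[:2])
P=np.array(P); S=np.array([l[3:] for l in L],float)
print(P); d=lambda a,b:np.linalg.norm(P[a]-P[b]); print("len/width",d(0,1),d(2,3),d(0,2),d(1,3),d(4,5))
a=S-S.mean(0); b=P-P.mean(0)
U,_,V=np.linalg.svd(a.T@b); R=(V.T@np.diag([1,np.linalg.det(V.T@U.T)])@U.T)
o=P.mean(0)-R@S.mean(0); print("origin",o,"yaw",np.degrees(np.arctan2(R[1,0],R[0,0])),"res",P-(S@R.T+o))
# scene check of front lower/rim corners
for nm,pt,z in [("scene back rim",s(130,103),161),("scene back rim far",s(410,70),161),("scene front bottom near",s(292,543),0),("front bottom far",s(590,485),0)]:
    w=plane(*pt,z); print(nm,w,R.T@(w[:2]-o))
for nm,a_,b_,z in [("garlic",t(513,340),s(343,250),143),("lime",t(427,221),s(451,212),139)]:
    w,e=tri(ray(*a_),ray(*b_)); w2=plane(*a_,z); w3=plane(*b_,z)
    print(nm,w,e,R.T@(w[:2]-o),"plane",R.T@(w2[:2]-o),R.T@(w3[:2]-o))
for nm,p,z in [("black edge",t(60,200),0),("black edge2",t(90,500),0)]:
    w=plane(*p,z); print(nm,w,R.T@(w[:2]-o))
E
```

```text
[[499.3 376. ]
 [345.4 315.9]
 [586.4 147.3]
 [433.8  88.9]
 [536.2 246.3]
 [399.7 195.6]]
len/width 165.13151124724953 163.36428982452244 244.7451427180634 243.6477523789159 145.55846191326978
origin [465.2 232.4] yaw 110.9814021079624 res [[-1.3 -1.7]
 [ 3.6 -0.9]
 [-2.3 -0.7]
 [ 3.9  1.8]
 [-0.9  0.3]
 [-3.   1.2]]
scene back rim [343.4 309.5 161. ] [115.6  86.1]
scene back rim far [500.7 368.3 161. ] [114.2 -81.8]
scene front bottom near [430.8  92.6   0. ] [-118.2   82.2]
front bottom far [587.1 150.6   0. ] [-120.   -84.5]
garlic [458.7 142.4 137.7] 1.2529026513718993 [-81.6  38.3] plane [-81.7  38.4] [-94.1  44. ]
lime [515.3 194.3 138. ] 0.8036572860843223 [-53.5 -33.1] plane [-53.7 -33.3] [-56.  -31.5]
black edge [527.4 419.    0. ] [ 152.  -124.8]
black edge2 [357.6 374.    0. ] [170.8  49.8]
```

```bash
cat >> h.py <<'E'
from workcell import state
from scipy.spatial.transform import Rotation as Ro
O=np.array([465.2,232.4,0]); RS=Ro.from_euler("z",110.98,degrees=True).as_matrix()
def shift(sx,sy,z):
    s=state(); w=O+RS@np.array([sx,sy,z]); R=Ro.from_euler("xyz",s["ee_rot"],degrees=True).as_matrix()
    return w,R.T@(w-s["ee_pos"])
def where():
    s=state(); return RS.T@(s["ee_pos"]-O),s["ee_rot"],s["time_s"],s["force"]
E
python3 -c "
from h import *
w,d=shift(-82,38,213); print(w,d,d/200); print(where())"
```

```text
[459.07864021 142.23055421 213.        ] [ 476.49606589 -511.58347037    0.98529788] [ 2.38248033 -2.55791735  0.00492649]
(array([-623.76076172,  479.88499077,  213.22533272]), array([-1.79913586e+02,  1.39582483e-03,  2.47439230e+01]), 0.1, array([-0.16140217, -0.03684913, -0.33000225]))
```

Call:
servo_tool:
  rows:
    - [0.13,-0.14,0,0.02,1]
    - [0.26,-0.28,0,0.042,1]
    - [0.39,-0.42,0,0.042,1]
    - [0.52,-0.56,0,0.042,1]
    - [0.65,-0.7,0,0.042,1]
    - [0.78,-0.84,0,0.042,1]
    - [0.78,-0.84,0,0.042,1]

```text
time_s: 0.68
ee_pos: [312.4, -298.6, 213.7]
ee_rot: [-179.8, -0.1, 21.2]
force: [-0.1, -0.4, -0.2]
gripper_width: 91.4
gripper_force: 0.0
```

```bash
python3 -c "
from h import *
w,d=shift(-82,38,213); print(d/200); print(where())"
```

```text
[ 1.48175826 -1.78886951  0.01215982]
(array([-441.07309826,  332.78542863,  213.66524352]), array([-1.79771576e+02, -6.58027411e-02,  2.12305192e+01]), 0.6833, array([-0.06261912, -0.39677478, -0.15176234]))
```

Call:
servo_tool:
  rows:
    - [0.12,-0.15,0,0,1]
    - [0.24,-0.3,0,0,1]
    - [0.36,-0.45,0,0,1]
    - [0.48,-0.6,0,0,1]
    - [0.6,-0.75,0,0,1]
    - [0.72,-0.9,0,0,1]
    - [0.74,-0.9,0,0,1]
    - [0.74,-0.9,0,0,1]

```text
time_s: 1.35
ee_pos: [386.6, -82.1, 213.8]
ee_rot: [180.0, 0.0, 21.2]
force: [1.2, -0.9, -0.3]
gripper_width: 91.5
gripper_force: 0.0
```

```bash
python3 -c "
from h import *
w,d=shift(-82,38,213); print(d/200); print(where())"
```

```text
[ 0.74420836 -0.91418135  0.00366037]
(array([-265.5085217 ,  186.01156556,  213.82455525]), array([1.79975077e+02, 4.98518070e-03, 2.12396324e+01]), 1.35, array([ 1.18177201, -0.90818549, -0.34983412]))
```

Call:
servo_tool:
  rows:
    - [0.12,-0.15,0,0,1]
    - [0.24,-0.3,0,0,1]
    - [0.36,-0.45,0,0,1]
    - [0.48,-0.6,0,0,1]
    - [0.6,-0.75,0,0.003,1]
    - [0.7,-0.87,0,0.003,1]
    - [0.744,-0.914,0,0.003,1]
    - [0.744,-0.914,0.05,0.003,1]
    - [0.744,-0.914,0.05,0.003,1]
    - [0.744,-0.914,0.05,0.003,1]

```text
time_s: 2.18
ee_pos: [458.4, 138.4, 202.8]
ee_rot: [180.0, 0.2, 20.6]
force: [0.4, 0.4, -0.1]
gripper_width: 90.9
gripper_force: 0.0
```

```bash
python3 - <<'E'
from h import *
w,d=shift(-82,38,120); print(d/200); print(where())
a=vision.grab_frame("top")[190:340,180:380,::-1]; b=vision.grab_frame("scene")[120:315,190:390,::-1]
cv2.imwrite("pics/d.png",np.hstack([cv2.resize(a,(400,300)),cv2.resize(b,(400,390))[:300]] if 0 else [cv2.resize(a,(390,292)),cv2.resize(b[45-45:],(400,390))[98:390]]))
E
```

```text
[ 0.01132403 -0.01729107  0.41410824]
(array([-85.38760724,  40.0027763 , 202.8313155 ]), array([179.96074845,   0.19761232,  20.58094676]), 2.1833, array([ 0.4432318 ,  0.40218417, -0.06162128]))
```

View pics/d.png

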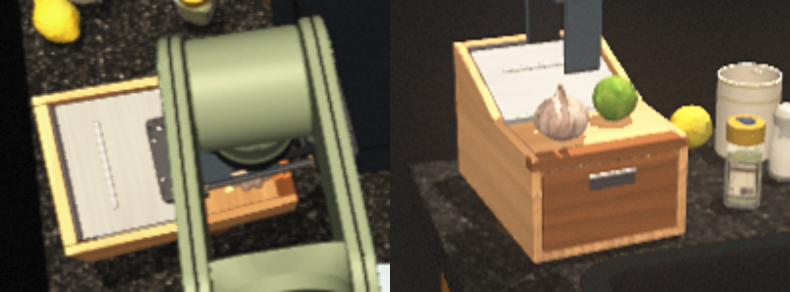

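The fingers hang above and astride the garlic; the near one's tip is at about crop (583,73). I'll check it against the calibration.

```bash
python3 - <<'E'
from h import *
for u,v in [(583,73),(563,73),(603,73)]:
    w=plane("scene",190+(u-390)/2,120+(v+98)/2,203); print(w,RS.T@(w-O))
for u,v,z in [(560,116,143),(612,98,139)]:
    w=plane("scene",190+(u-390)/2,120+(v+98)/2,z); print(w,RS.T@(w-O))
print(where())
E
```

```text
[478.4356525   85.50827486 203.        ] [-141.89252643   40.23521286  203.        ]
[459.76754126  85.97824611 203.        ] [-134.76974296   57.49746085  203.        ]
[497.13752045  85.03097821 203.        ] [-149.034236     22.94406884  203.        ]
[457.18340293 129.29428088 143.        ] [-93.40009445  44.40132318 143.        ]
[511.80942272 189.10445688 139.        ] [-57.11341827 -28.01784778 139.        ]
(array([-85.24896624,  39.3170078 , 203.79978353]), array([1.79969336e+02, 5.18577664e-02, 2.05576137e+01]), 2.2833, array([-1.38271038,  0.19561522,  0.20935446]))
```

Call:
servo_tool:
  rows:
    - [0,-0.01,0.08,0,1]
    - [0,-0.01,0.16,0,1]
    - [0,-0.01,0.24,0,1]
    - [0,-0.01,0.3,0,1]
    - [0,-0.01,0.35,0,1]
    - [0,-0.01,0.39,0,1]
    - [0,-0.01,0.405,0,1]
    - [0,-0.01,0.405,0,1]

```text
time_s: 2.95
ee_pos: [458.4, 141.7, 122.6]
ee_rot: [180.0, 0.1, 20.6]
force: [0.4, 0.1, 0.1]
gripper_width: 91.1
gripper_force: 0.0
```

```bash
python3 - <<'E'
from h import *
print(shift(-83,39.5,119.5)[1]/200); print(where())
b=vision.grab_frame("scene")[120:315,190:390,::-1]
cv2.imwrite("pics/e.png",cv2.resize(b,(600,585),interpolation=cv2.INTER_CUBIC))
E
```

```text
[-0.00322981  0.00399745  0.01563693]
(array([-82.20406829,  38.84631726, 122.6266893 ]), array([1.79993733e+02, 5.39176751e-02, 2.06369026e+01]), 2.95, array([0.36948077, 0.05706309, 0.06638247]))
```

View pics/e.png

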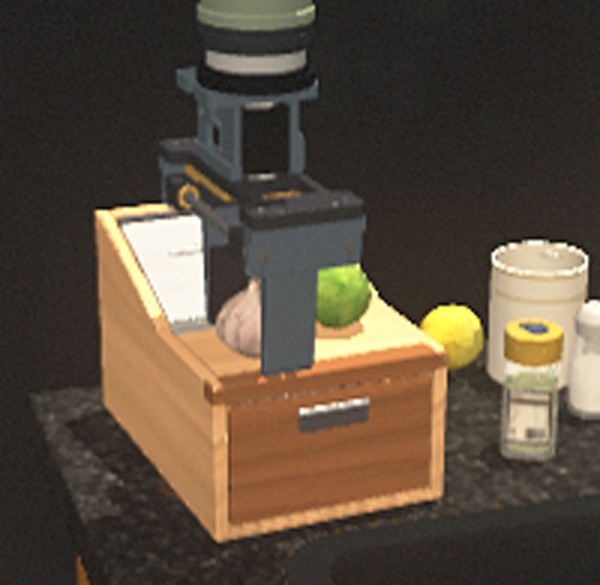

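The fingers are astride the garlic with the garlic upright and untouched. Pushing along station +x (tool −y).

Call:
servo_tool:
  rows:
    - [0,-0.02,0.012,0,1]
    - [-0.002,-0.05,0.012,0,1]
    - [-0.002,-0.08,0.012,0,1]
    - [-0.002,-0.11,0.012,0,1]
    - [-0.002,-0.14,0.012,0,1]
    - [-0.002,-0.17,0.012,0,1]
    - [-0.002,-0.2,0.012,0,1]
    - [-0.002,-0.23,0.012,0,1]
    - [-0.002,-0.26,0.012,0,1]
    - [-0.002,-0.29,0.012,0,1]
    - [-0.002,-0.3,0.012,0,1]
    - [-0.002,-0.3,0.012,0,1]

```text
time_s: 4.0
ee_pos: [437.0, 199.1, 120.6]
ee_rot: [-180.0, -0.0, 20.7]
force: [0.3, 0.1, 2.0]
gripper_width: 91.1
gripper_force: 0.9
```

```bash
python3 - <<'E'
from h import *
print(shift(36,39.5,120)[1]/200); print(where())
b=vision.grab_frame("scene")[120:315,190:390,::-1]
cv2.imwrite("pics/f.png",cv2.resize(b,(600,585),interpolation=cv2.INTER_CUBIC))
E
```

```text
[-0.00747826 -0.28490015  0.00325078]
(array([-20.98646748,  38.26352336, 120.63013214]), array([-1.79979472e+02, -1.49453323e-02,  2.07195695e+01]), 4.0, array([0.33168276, 0.11121978, 1.96907512]))
```

View pics/f.png

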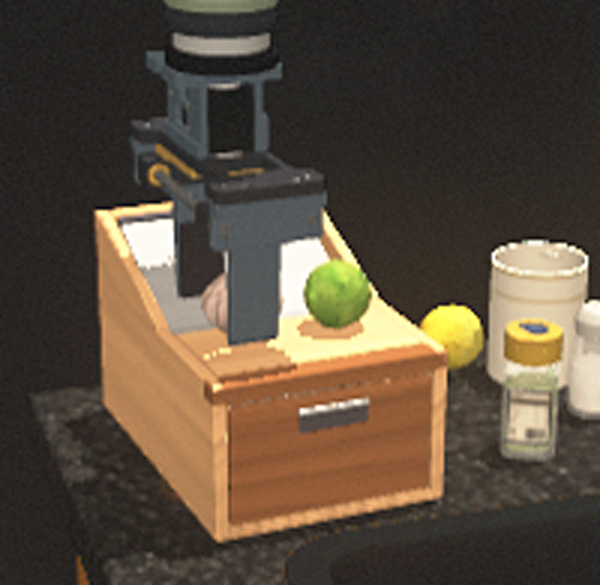

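The garlic rides against the trailing finger, the leading finger is pressing the flap, and the lime hasn't moved. I'll carry on.

Call:
servo_tool:
  rows:
    - [-0.003,-0.03,0.003,0,1]
    - [-0.005,-0.06,0.003,0,1]
    - [-0.005,-0.09,0.003,0,1]
    - [-0.005,-0.12,0.003,0,1]
    - [-0.005,-0.15,0.003,0,1]
    - [-0.005,-0.18,0.003,0,1]
    - [-0.005,-0.21,0.003,0,1]
    - [-0.005,-0.235,0.003,0,1]
    - [-0.005,-0.255,0.003,0,1]
    - [-0.005,-0.265,0.003,0,1]
    - [-0.005,-0.265,0.003,0,1]
    - [-0.005,-0.265,0.003,0,1]

```text
time_s: 5.05
ee_pos: [417.2, 247.4, 119.8]
ee_rot: [179.9, 0.1, 20.7]
force: [1.9, -5.9, 1.7]
gripper_width: 91.5
gripper_force: 2.8
```

```bash
python3 - <<'E'
from h import *
print(shift(36,39.5,120)[1]/200); print(where())
b=vision.grab_frame("scene")[120:315,190:390,::-1]
cv2.imwrite("pics/g.png",cv2.resize(b,(600,585),interpolation=cv2.INTER_CUBIC))
E
```

```text
[-0.00033619 -0.02425598 -0.0012824 ]
(array([ 31.14819344,  39.45297694, 119.75066829]), array([1.79914875e+02, 5.07568397e-02, 2.07438711e+01]), 5.05, array([ 1.92514717, -5.90533207,  1.68309717]))
```

View pics/g.png

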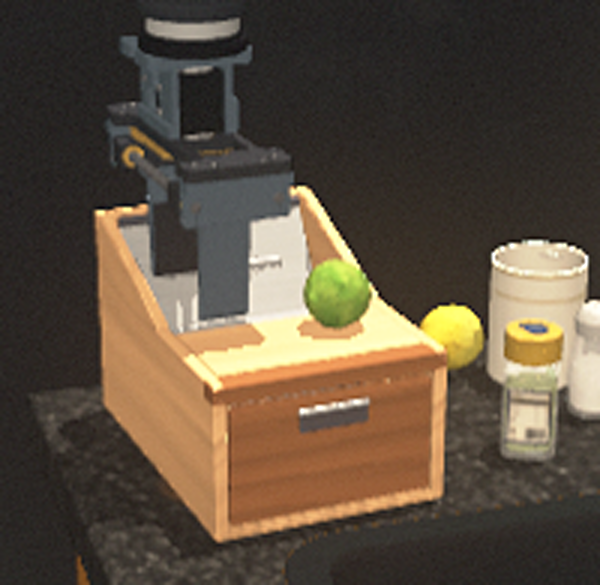

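The garlic has disappeared from beside the trailing finger, so it has sunk into the mouth. The flap is wide open and the lime is unmoved. I'll push a few mm more and hold so it drops for certain.

Call:
servo_tool:
  rows:
    - [0,-0.015,0,0,1]
    - [0,-0.03,0,0,1]
    - [0,-0.03,0,0,1]
    - [0,-0.03,0,0,1]
    - [0,-0.03,0,0,1]
    - [0,-0.03,0,0,1]
    - [0,-0.03,0,0,1]
    - [0,-0.03,0,0,1]

```text
time_s: 5.77
ee_pos: [415.3, 252.1, 119.6]
ee_rot: [179.8, 0.1, 20.8]
force: [2.8, -7.4, 0.6]
gripper_width: 91.4
gripper_force: 3.7
```

```bash
python3 - <<'E'
from h import *
print(where())
a=vision.grab_frame("top")[190:340,180:380,::-1]
b=vision.grab_frame("scene")[190:260,220:300,::-1]
cv2.imwrite("pics/i.png",np.hstack([cv2.resize(a,(400,300)),cv2.resize(b,(343,300),interpolation=cv2.INTER_CUBIC)]))
E
```

```text
(array([ 36.30221822,  39.56739594, 119.60689429]), array([1.79834062e+02, 6.98989674e-02, 2.07521344e+01]), 5.7667, array([ 2.77238261, -7.38157849,  0.58672735]))
```

View pics/i.png

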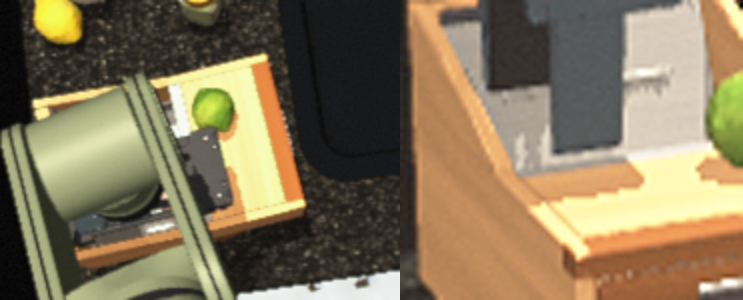

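There is no garlic between the fingers; only the flap shows there. Rising straight up to let the flap shut.

Call:
servo_tool:
  rows:
    - [0,0,-0.06,0,1]
    - [0,0,-0.14,0,1]
    - [0,0,-0.24,0,1]
    - [0,0,-0.36,0,1]
    - [0,0,-0.46,0,1]
    - [0,0.15,-0.46,0,1]
    - [0,0.3,-0.46,0,1]
    - [0,0.45,-0.46,0,1]
    - [0,0.6,-0.46,0,1]
    - [0,0.75,-0.46,0,1]
    - [0,0.9,-0.46,0,1]
    - [0,1,-0.46,0,1]
    - [0,1,-0.46,0,1]

```text
time_s: 6.95
ee_pos: [487.1, 64.5, 211.7]
ee_rot: [-180.0, -0.0, 20.5]
force: [0.2, -1.5, 0.8]
gripper_width: 91.3
gripper_force: 0.0
```

Call:
servo_tool:
  rows:
    - [-0.1,0.15,0,0,1]
    - [-0.2,0.3,0,0,1]
    - [-0.3,0.45,0,0,1]
    - [-0.4,0.6,0,0,1]
    - [-0.4,0.75,0,0,1]
    - [-0.4,0.9,0,0,1]
    - [-0.4,0.9,0,0,1]
    - [-0.4,0.9,0,0,1]

```text
time_s: 7.62
ee_pos: [475.2, -129.9, 211.6]
ee_rot: [-179.9, -0.0, 20.6]
force: [0.3, -0.1, -1.0]
gripper_width: 91.5
gripper_force: 0.0
```

```bash
python3 - <<'E'
from h import *
print(where())
a=vision.grab_frame("top")[150:350,180:440,::-1]
b=vision.grab_frame("scene")[165:365,190:390,::-1]
cv2.imwrite("pics/j.png",np.hstack([cv2.resize(a,(442,340)),cv2.resize(b,(340,340),interpolation=cv2.INTER_CUBIC)]))
E
```

```text
(array([-341.83455353,  120.39439465,  211.57874272]), array([-1.79884753e+02, -3.50149967e-02,  2.05722228e+01]), 7.6167, array([ 0.28051273, -0.09674923, -0.97737417]))
```

View pics/j.png

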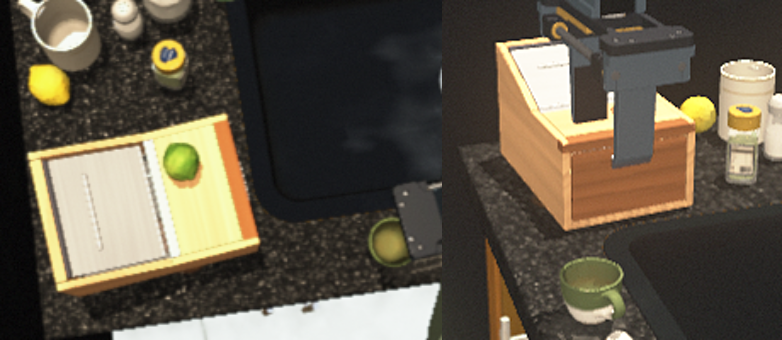

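The flap is shut, the garlic is gone from the board and flap, the lime lies where it was, and the cup and jar are in place. The robot is clear of everything.

```bash
python3 -c "
from workcell import job_done; print(job_done())"
```

```text
the job is handed in; nothing more can be done
None
```

I pushed the garlic over the edge into the scrap box while holding the flap open, and the flap sprang shut afterwards. In the last pictures the lime, cup and jar look unmoved. The job is handed in at about 8 s, with no verdict returned.

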